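Rake the bar blanks into a square row

TASK

Take the little rake from its rubber mat and comb the five scattered metal bars along the tray until they lie side by side, square across the tray, in one tight row at the sprung stop; bring the row up with a steady push of about 10 N on the stop, never a hard one, holding it for about a second. Touch the bars only with the rake, do not bear down on the tray, ease the rake away gently and stand it upright back on its mat, leaving the mug, carton and horseshoes alone.

Things in the scene. Friction and masses are not known exactly. Their poses are not given: they have to be found in the camera images.
- tray: fixed open sheet-metal tray, a channel long along its own y axis: inside 124 mm (x) by 360 mm (y), walls 4 mm thick, rim 22 mm above the bench, floor 4 mm thick; origin at the centre of its underside. The bars lie in it at varied angles; pushed along the floor all five drag with some 1 to 2 N.
- stop_end (a point): point on the tray's floor 128 mm to the -y side of its origin, mid-range of an adjustable stop across that end: a steel block 18 mm high and, on its +y side, a bar 116 mm wide, 14 mm high, on springs (4 N per mm, 6 mm travel, pressed towards -y). The stop's setting is not reported and must be felt: the bar's face rests anywhere within 15 mm either side of this point along y.
- free_end (a point): point on the tray's floor 161 mm to the +y side of its origin, the middle of the empty 40 mm of channel beyond the bars: room to set the rake's tines down.
- rake_handle (a point): middle of the rake's upright wooden handle, 68 mm above the tine tips. Handle 30 mm (rake's x) by 18 mm (y), from 40 to 95 mm above the tips. Below, a wooden head 100 mm (x) by 20 mm (y), from 26 to 40 mm, with five steel tines 26 mm long, 20 mm deep (y), 6 mm wide, spread over 100 mm in x. It pushes with its flat y sides. 250 g. At the start it stands on its tines on the mat.
- rake: the same rake; origin at the centre of its underside, level with the tips of the tines, z up the handle
- mat: fixed black rubber mat on the bench, 150 mm (x) by 75 mm (y), 3 mm thick, where the rake stands; origin at the centre of its underside
- bar1: a bare square aluminium bar, 110 x 10 x 10 mm, 30 g, lying in the tray; origin at the centre of its underside, its x axis along its length; the one nearest to the stop
- bar2: a bare square aluminium bar, 110 x 10 x 10 mm, 30 g, lying in the tray; origin at the centre of its underside, its x axis along its length; number 2 counted from the stop
- bar3: a bare square aluminium bar, 110 x 10 x 10 mm, 30 g, lying in the tray; origin at the centre of its underside, its x axis along its length; number 3 counted from the stop
- bar4: a bare square aluminium bar, 110 x 10 x 10 mm, 30 g, lying in the tray; origin at the centre of its underside, its x axis along its length; number 4 counted from the stop
- bar5: a bare square aluminium bar, 110 x 10 x 10 mm, 30 g, lying in the tray; origin at the centre of its underside, its x axis along its length; the one farthest from the stop
- shoes: bystander: pile of three dark horseshoes, about 150 mm across, 30 mm high; origin under its centre
- mug: bystander: white mug, 80 mm across, 90 mm high; origin under its centre
- carton: bystander: cardboard carton 100 x 70 x 50 mm; origin under its centre
Mind the look-alikes: they are no part of the job. What is meant by the rake is not green, and is the larger of those in its own colour.

How it is judged:
By the outcome, as a careful person would: the job done as asked, in the order asked, and still so for the second after the job is handed in, with the robot touching nothing.
It also fails if it takes over 62 s, if anything falls off the work surface, if the arm or the gripper's body presses on something with over 40 N, if the wrist force passes 120 N, or if a joint passes its speed limit or range.

ROBOT

A 6-joint arm with a two-finger parallel gripper is mounted at the origin on the work surface. World frame = base frame: x ahead of the robot, y to its left, z up, the work surface at z = 0. Lengths are in m, angles in rad, forces in N, time in s.
With the tool pointing down it reaches from about 0.375 to 0.9 m from the base axis. Payload 3.1 kg.
Tool frame: the origin (TCP) lies between the finger pads; the fingertips stand 17 mm ahead of it and the grasp point (between the pads) lies 2 mm behind it (robot.nose_length is the distance from the TCP to the fingertips, in m); z points along the fingers, y is the line along which they close (so a half turn about z gives the same grasp; the last joint's range is limited). The gripper opens to 87 mm and grips with 3 to 60 N. Pads are 19 mm wide; open, the fingers measure 117 mm over their backs; the gripper's body (75 mm by 190 mm) begins 51 mm behind the grasp point.
Start: joints at [-1.391, 0.527, 1.433, -0, 1.181, -0.178], TCP at [0.219, -0.585, 0.24] pointing down, gripper open.
Joint ranges: [-3.08, 3.08], [-0.75, 2.2], [0.22, 2.44], [-1.43, 4.57], [0, 2.65], [-2.85, 2.85]. Speed limits (rad/s): [2.79, 2.79, 3.14, 3.14, 3.14, 3.14].

INTERFACE

Orientations are given as a unit quaternion [x, y, z, w].
In Python, from rig import robot, cams gives the robot as it stands.
- The arm moves only by the shell command python3 -m pendant 'ROWS' [FORCE]. ROWS is JSON, a list of rows, each an object with "jaw": the opening, from 0 (shut) to 1 (fully open); "linear": the shift along the tool's x, y, z in cm, a list of three; "twist": the turn about the tool's z in degrees. A call has 1 to 12 rows; each row shifts and turns the commanded pose from where the row before left it, along the tool's axes as they then stand; what a row does not reach is not made up. A row lasts 1/12 s, in which the tool goes at most 41.7 mm and 7.16 degrees, less where a joint would pass 70% of its speed; a pose out of reach is approached as far as the arm can. A call is refused whole if a number of a shift passes 4.17 or a number of a turn 7.16, either way. A call with a gripper value outside its range is refused whole. The fingers move at their own pace and stop on an object; FORCE is the grip in N (left out, the last holds). Time passes only in rows, so rows that do not move let the fingers close. It gives the time, the measured TCP pose, the force, the opening and the grip force at its end, in the units of the state.
- robot.get_obs(): the state, without advancing time (a new reading comes with each control period).
- cams.camera(name): name is "scene" or "top"; returns a dict with "color" (384x512x3 uint8, blue, green, red), "depth" (384x512 float32, m along the optical axis (not along the pixel's ray), 0 where there is no reading), "fov_y" (degrees; the focal length in pixels is half the picture's height over the tangent of half this angle, whatever the lens; pixels are square), "cx", "cy" (the principal point, pixels), "k1" (the pictures are not rectified: a ray, as slopes to the right and down, at radius r is drawn at 1 + k1 r^2 times it, then the intrinsics apply), "view" (4x4, takes a point from world to camera coordinates). Camera axes: x right, y down, z forward; pixel columns grow to the right and rows downward; lengths in m; the calibration is good to about 2 mm. A picture is of the moment at which its call begins.
- robot.hand_in(): hands the job in; it is judged then, once.
The state is a dict: "time": time; "q": joint angles; "joint_velocities": joint speeds; "joint_torque": joint torques, N m; "position": TCP position; "tool_rot": TCP orientation; "ft_force": force on the tool from outside, world axes, zero at the start; "moment": the same for the moment, N m; "grip_width": finger opening in m; "grip_force": force on a finger pad.
Only numpy, scipy, OpenCV 4.12 (cv2) and the standard library are available. Lean on these libraries where they do the work, as an engineer would, in place of code of your own. Each camera call takes 0.05 s, during which the arm holds its last target. There are 200 camera calls.

## Working session

There is one attempt and no reset: what is moved stays moved. The work goes in short steps, Python scripts to look and compute and a shell command to move; the robot and the scene stay as the last step left them, time stands still between calls to the robot, and variables do not carry over. Pictures are saved under pics/ and viewed, at most 10 in all, crops included, and the job is handed in when it is done.

```bash
mkdir -p pics; cat > h.py <<'E'
import numpy as np, cv2
from rig import robot, cams
def grab(n):
    c=cams.camera(n); c['f']=c['color'].shape[0]/2/np.tan(np.radians(c['fov_y'])/2); return c
def K(c): return np.array([[c['f'],0,c['cx']],[0,c['f'],c['cy']],[0,0,1.]])
def rays(c,uv):
    p=cv2.undistortPoints(np.array(uv,float).reshape(-1,1,2),K(c),np.array([c['k1'],0,0,0,0.])).reshape(-1,2)
    return np.c_[p,np.ones(len(p))]
def onplane(c,uv,z):
    V=np.array(c['view']);R=V[:3,:3];t=V[:3,3];o=-R.T@t;d=rays(c,uv)@R
    return o+d*((z-o[2])/d[:,2])[:,None]
def withdepth(c,uv):
    V=np.array(c['view']);uv=np.atleast_2d(uv)
    d=np.array([c['depth'][int(v),int(u)] for u,v in uv]);p=rays(c,uv)*d[:,None]
    return (p-V[:3,3])@V[:3,:3]
def proj(c,P):
    V=np.array(c['view']);P=np.atleast_2d(P)
    return cv2.projectPoints(P,cv2.Rodrigues(V[:3,:3])[0],V[:3,3],K(c),np.array([c['k1'],0,0,0,0.]))[0].reshape(-1,2)
E
python3 - <<'E'
from h import *
import pickle
for n in('scene','top'):
    c=grab(n);pickle.dump(c,open(n+'0.pkl','wb'));cv2.imwrite(f'pics/{n}0.png',cv2.resize(c['color'],(768,576)))
    V=np.array(c['view']);print(n,c['f'],c['k1'],-V[:3,:3].T@V[:3,3])
print(robot.get_obs())
E
```

```text
scene 404.9348899110791 0.030105136506846222 [ 1.03638976 -0.23102779  0.92586234]
top 477.9539182793353 -0.1486682041805049 [0.45872969 0.0979256  1.51677849]
{'time': 0.1, 'q': array([-1.39047391e+00,  5.28412666e-01,  1.43376348e+00, -2.62405484e-06,
        1.18142366e+00, -1.78516086e-01]), 'joint_velocities': array([-9.69240921e-04, -1.76392208e-03, -3.46071439e-03,  3.49419283e-05,
       -4.18259171e-05,  1.89328956e-04]), 'joint_torque': array([ 3.12624552e-04, -4.40985632e+01, -1.77151340e+01,  6.35351683e-02,
        5.33971062e-02, -3.85887938e-05]), 'position': array([ 0.21939468, -0.58455522,  0.23864862]), 'tool_rot': array([ 9.83946913e-01,  1.78458581e-01, -2.11971289e-06, -1.00357186e-03]), 'ft_force': array([-0.50211988,  0.01806221, -0.41349287]), 'moment': array([-0.00208272, -0.00249221, -0.00022086]), 'grip_force': 0.0, 'grip_width': 0.08746266406101377}
```

View pics/scene0.png

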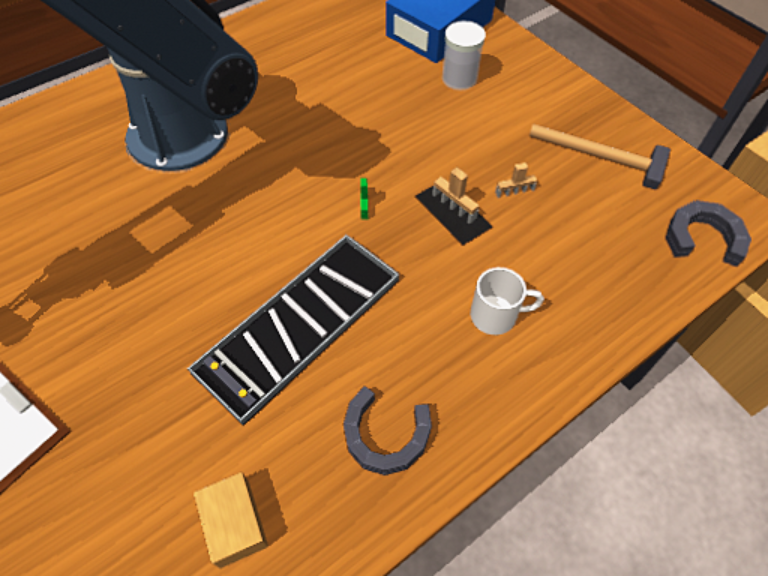

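View pics/top0.png

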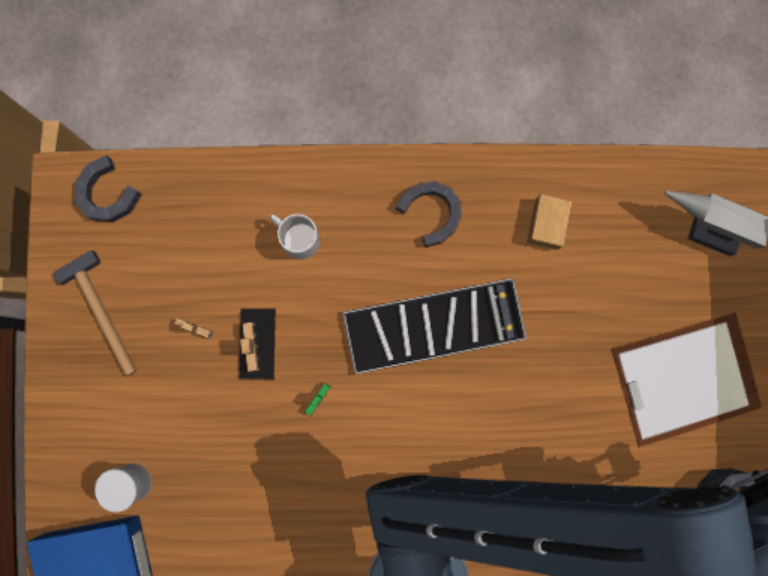

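Candidates for the rake are: the wooden rake on the black mat (scene 460,195; top 250,347), a smaller wooden rake (scene 517,180; top 192,328) and a green one (scene 365,197; top 318,399). By the description I choose the larger wooden one, on the mat. The tray is in the top view at 345–523 × 280–372, with its stop at the right (yellow springs at 505,310).

```bash
cat > m.py <<'E'
from h import *
def cloud(c):
    h,w=c['depth'].shape;u,v=np.meshgrid(np.arange(w),np.arange(h));uv=np.c_[u.ravel(),v.ravel()]
    d=c['depth'].ravel();V=np.array(c['view'])
    return ((rays(c,uv)*d[:,None]-V[:3,3])@V[:3,:3]).reshape(h,w,3),d.reshape(h,w)>0
def rect(P):
    r=cv2.minAreaRect(P[:,:2].astype(np.float32));return r
E
python3 - <<'E'
from m import *
import pickle
T=pickle.load(open('top0.pkl','rb'));S=pickle.load(open('scene0.pkl','rb'))
for c,n,box in((T,'top',(140,190,240,270)),(S,'scene',(260,100,370,170))):
    P,ok=cloud(c)
    x0,y0,x1,y1=box
    cv2.imwrite(f'pics/crop_{n}.png',cv2.resize(c['color'][y0:y1,x0:x1],None,fx=5,fy=5,interpolation=cv2.INTER_CUBIC))
    m=ok.copy();
    near=np.zeros_like(m)
    if n=='top': near[200:260,155:190]=1
    else: near[105:165,275:330]=1
    Q=P[m&near];
    print(n,'table z',np.median(P[ok&(abs(P[...,2])<.02)][:,2]))
    for lo,hi in((.085,.11),(.034,.052)):
        q=Q[(Q[:,2]>lo)&(Q[:,2]<hi)]; print(lo,len(q),np.median(q,0).round(4),q.min(0).round(4),q.max(0).round(4),rect(q))
    # dark areas: mat/tray
    g=c['color'].max(2); dark=((g<60)).astype(np.uint8)
    cs,_=cv2.findContours(cv2.morphologyEx(dark,cv2.MORPH_CLOSE,np.ones((5,5))),cv2.RETR_EXTERNAL,cv2.CHAIN_APPROX_NONE)
    for k in cs:
        if 300<cv2.contourArea(k)<9000:
            kk=k.reshape(-1,2)
            for z in(.003,.022): 
                p=onplane(c,kk,z);r=rect(p);print(z,kk.mean(0).round(),np.round(r[0],4),np.round(r[1],4),round(r[2],2))
E
```

```text
top table z 0.0008285097548534088
0.085 66 [0.5034 0.3415 0.0976] [0.4887 0.3332 0.0876] [0.5157 0.3515 0.1053] ((0.502159059047699, 0.3423752188682556), (0.027017544955015182, 0.018300846219062805), 0.11741489917039871)
0.034 169 [0.499  0.3411 0.0429] [0.4528 0.3275 0.034 ] [0.5521 0.3559 0.0515] ((0.5028802156448364, 0.3419962525367737), (0.10091979056596756, 0.021551555022597313), 6.426365852355957)
0.003 [  5. 295.] [0.2894 0.8787] [0.0581 0.5663] 89.61
0.022 [  5. 295.] [0.2915 0.8689] [0.0574 0.5592] 89.61
0.003 [170. 230.] [0.5103 0.3327] [0.0729 0.1462] 88.0
0.022 [170. 230.] [0.5096 0.3297] [0.072  0.1443] 88.0
0.003 [289. 217.] [ 0.5434 -0.0449] [0.1247 0.3626] 10.61
0.022 [289. 217.] [ 0.5424 -0.0431] [0.1231 0.3581] 10.61
0.003 [480. 158.] [ 0.7233 -0.6972] [0.1848 0.059 ] 65.63
0.022 [480. 158.] [ 0.72   -0.6872] [0.1824 0.0583] 65.63
0.003 [ 13. 155.] [0.7632 0.867 ] [0.0395 0.1964] 89.03
0.022 [ 13. 155.] [0.7594 0.8573] [0.039  0.1939] 89.03
scene table z -0.00041075498719998
0.085 80 [0.5075 0.3387 0.0956] [0.4914 0.3307 0.0853] [0.5209 0.3516 0.1001] ((0.5056431889533997, 0.3407968282699585), (0.03004522994160652, 0.019668899476528168), 7.180388927459717)
0.034 200 [0.5172 0.3374 0.0417] [0.456  0.3258 0.0341] [0.5551 0.3563 0.0519] ((0.5049431920051575, 0.34090298414230347), (0.09988294541835785, 0.022574948146939278), 6.100764274597168)
0.003 [198. 219.] [ 0.5419 -0.0385] [0.1393 0.369 ] 10.47
0.022 [198. 219.] [ 0.5521 -0.0425] [0.1364 0.3614] 10.47
0.003 [302. 142.] [0.5126 0.3335] [0.0725 0.1477] 89.48
0.022 [302. 142.] [0.5234 0.3219] [0.071  0.1447] 89.48
0.003 [492.  47.] [0.5953 1.1031] [0.1463 0.5599] 36.46
0.022 [492.  47.] [0.6044 1.0756] [0.1433 0.5484] 36.46
0.003 [96. 46.] [-0.2262  0.0052] [0.5671 0.5716] 53.98
0.022 [96. 46.] [-0.2002  0.0003] [0.5555 0.5598] 53.98
```

View pics/crop_scene.png

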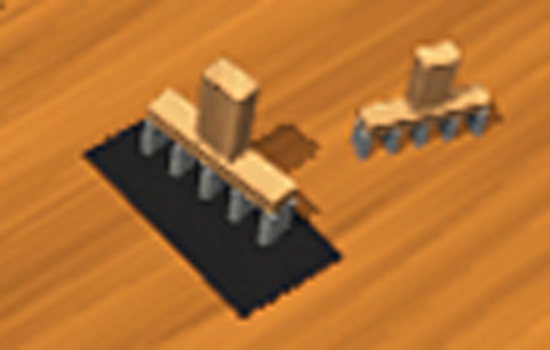

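The crop shows the larger wooden rake standing on the mat (crop 225,150) and the smaller one off the mat (425,100), so the choice stands. The measured handle, 30×19 mm at z≈0.097, matches the description.

```bash
cat >> m.py <<'E'
def pose():
    o=robot.get_obs();q=o['tool_rot'];from scipy.spatial.transform import Rotation as Rr
    return np.array(o['position']),Rr.from_quat(q).as_matrix(),o
def delta(target,yaw_deg):
    p,R,o=pose();yaw=np.degrees(np.arctan2(R[1,0],R[0,0]));tw=yaw-yaw_deg
    a=np.radians(yaw_deg);Rn=np.array([[np.cos(a),np.sin(a),0],[np.sin(a),-np.cos(a),0],[0,0,-1]])
    print('yaw',yaw.round(2),'twist',tw.round(2),'lin cm after twist',((np.array(target)-p)@Rn*100).round(2),'pos',p.round(4),'q',np.round(o['q'],2),'F',np.round(o['ft_force'],2),'t',o['time'],'w',o['grip_width'],'tilt',np.round(R[2],4))
E
python3 -m pendant '[{"jaw":0.5,"linear":[2.4,-3.2,0],"twist":7.15},{"jaw":0.5,"linear":[2.4,-3.2,0],"twist":7.15},{"jaw":0.5,"linear":[2.4,-3.2,0],"twist":0},{"jaw":0.5,"linear":[2.4,-3.2,0],"twist":0},{"jaw":0.5,"linear":[2.4,-3.2,0],"twist":0},{"jaw":0.5,"linear":[2.4,-3.2,0],"twist":0},{"jaw":0.5,"linear":[2.4,-3.2,0],"twist":0},{"jaw":0.5,"linear":[2.4,-3.2,0],"twist":0},{"jaw":0.5,"linear":[2.4,-3.2,0],"twist":0},{"jaw":0.5,"linear":[2.4,-3.2,0],"twist":0},{"jaw":0.5,"linear":[2.4,-3.2,0],"twist":0},{"jaw":0.5,"linear":[2.4,-3.2,0],"twist":0}]' 30
python3 - <<'E'
from m import *
import pickle
delta([.504,.341,.17],6.3)
T=pickle.load(open('top0.pkl','rb'))
P,ok=cloud(T);sub=np.zeros_like(ok);sub[180:255,222:356]=1
# tray: bright/grey non-orange outline
c=T['color'].astype(int);sat=c.max(2)-c.min(2)
m=((sat<45)&sub.astype(bool)).astype(np.uint8)
cs,_=cv2.findContours(m,cv2.RETR_EXTERNAL,cv2.CHAIN_APPROX_NONE);k=max(cs,key=cv2.contourArea).reshape(-1,2)
p=onplane(T,k,.022);print('tray',rect(p))
k2=((P[...,2]>.012)&(P[...,2]<.035)&sub.astype(bool));print(rect(P[k2]))
# stop end & bars
tc=np.array(rect(p)[0]);a=np.radians(10.6);xt=np.array([np.cos(a),np.sin(a)]);yt=np.array([-np.sin(a),np.cos(a)])
b=((c.min(2)>140)&(sat<45)&sub.astype(bool)).astype(np.uint8)
cs,_=cv2.findContours(b,cv2.RETR_EXTERNAL,cv2.CHAIN_APPROX_NONE)
for k in cs:
    if cv2.contourArea(k)>40:
        q=onplane(T,k.reshape(-1,2),.014);r=rect(q);d=np.array(r[0])-tc;print('bar',np.round(r,4) if 0 else [np.round(x,4) for x in r],'tray xy',(d@xt).round(4),(d@yt).round(4))
E
```

```text
time: 1.1
position: [0.4508, -0.1639, 0.2394]
tool_rot: [0.999, 0.054, -0.0, -0.0]
ft_force: [-0.2, -0.8, 0.2]
grip_width: 0.0435
grip_force: 0.0
yaw 6.25 twist -0.05 lin cm after twist [ 10.83 -49.6    6.94] pos [ 0.4508 -0.1639  0.2394] q [-0.58  0.33  1.79 -0.    1.02  0.88] F [-0.19 -0.85  0.22] t 1.1 w 0.043492794123380064 tilt [-4.e-04 -3.e-04 -1.e+00]
tray ((0.5427263379096985, -0.042142003774642944), (0.13301490247249603, 0.36970648169517517), 10.68981647491455)
((0.5670323371887207, -0.038336917757987976), (0.18173210322856903, 0.366405725479126), 10.603904724121094)
bar [array([0.5241, 0.0683]), array([0.1075, 0.0088]), np.float64(19.7161)] tray xy 0.002 0.112
bar [array([ 0.5347, -0.0296]), array([0.1057, 0.0084]), np.float64(7.6583)] tray xy -0.0056 0.0138
bar [array([0.5352, 0.0195]), array([0.1056, 0.0086]), np.float64(6.636)] tray xy 0.0039 0.062
bar [array([ 0.5482, -0.0776]), array([0.0085, 0.1089]), np.float64(82.1259)] tray xy -0.0011 -0.0359
bar [array([ 0.5617, -0.1276]), array([0.0064, 0.1048]), np.float64(88.5343)] tray xy 0.003 -0.0875
```

```bash
python3 -m pendant '[{"jaw":0.5,"linear":[0.9,-4.0,0.4],"twist":0},{"jaw":0.5,"linear":[0.9,-4.0,0.4],"twist":0},{"jaw":0.5,"linear":[0.9,-4.0,0.4],"twist":0},{"jaw":0.5,"linear":[0.9,-4.0,0.4],"twist":0},{"jaw":0.5,"linear":[0.9,-4.0,0.4],"twist":0},{"jaw":0.5,"linear":[0.9,-4.0,0.4],"twist":0},{"jaw":0.5,"linear":[0.9,-4.0,0.4],"twist":0},{"jaw":0.5,"linear":[0.9,-4.0,0.4],"twist":0},{"jaw":0.5,"linear":[0.9,-4.0,0.4],"twist":0},{"jaw":0.5,"linear":[0.9,-4.0,0.4],"twist":0},{"jaw":0.5,"linear":[0.9,-4.0,0.4],"twist":0},{"jaw":0.5,"linear":[0.9,-4.0,0.4],"twist":0}]'
python3 - <<'E'
from m import *
delta([.504,.341,.12],6.3)
E
```

```text
time: 2.1
position: [0.5048, 0.3251, 0.1909]
tool_rot: [0.998, 0.055, -0.0, 0.0]
ft_force: [1.1, -0.5, -0.1]
grip_width: 0.0433
grip_force: 0.0
yaw 6.28 twist -0.02 lin cm after twist [ 0.09 -1.58  7.09] pos [0.5048 0.3251 0.1909] q [ 0.39  0.55  1.54 -0.    1.05  1.85] F [ 1.13 -0.55 -0.05] t 2.1 w 0.04334366818968773 tilt [-1.e-03  4.e-04 -1.e+00]
```

```bash
python3 -m pendant '[{"jaw":0.5,"linear":[0,0,2],"twist":0},{"jaw":0.5,"linear":[0,0,2],"twist":0},{"jaw":0.5,"linear":[0,0,0],"twist":0},{"jaw":0.5,"linear":[0,0,0],"twist":0},{"jaw":0.5,"linear":[0,0,0],"twist":0}]'
python3 - <<'E'
from m import *
delta([.504,.341,.064],6.3)
c=grab('scene');cv2.imwrite('pics/pre.png',cv2.resize(c['color'][70:190,230:390],None,fx=4.5,fy=4.5,interpolation=cv2.INTER_CUBIC))
E
```

```text
time: 2.52
position: [0.5057, 0.3229, 0.152]
tool_rot: [0.999, 0.054, 0.0, -0.0]
ft_force: [0.7, 0.3, -0.3]
grip_width: 0.0434
grip_force: 0.0
yaw 6.22 twist -0.08 lin cm after twist [ 0.03 -1.82  8.8 ] pos [0.5057 0.3229 0.152 ] q [0.38 0.6  1.58 0.   0.96 1.84] F [ 0.74  0.26 -0.34] t 2.5167 w 0.043355902997515794 tilt [ 4.e-04 -1.e-04 -1.e+00]
```

View pics/pre.png

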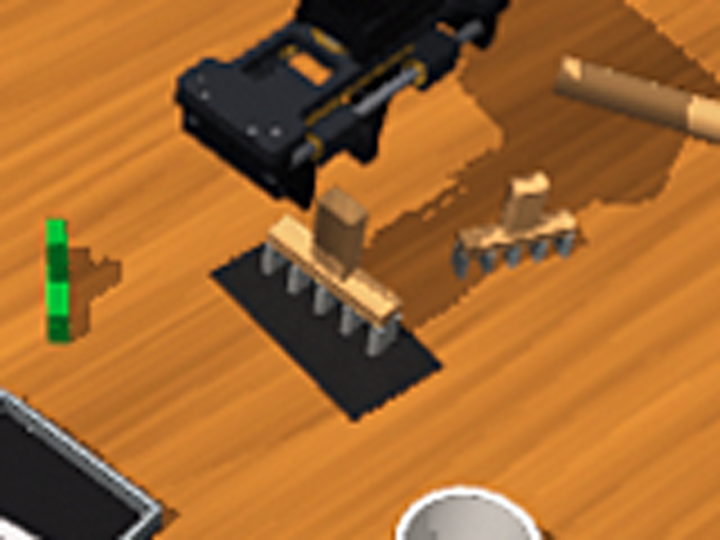

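The picture shows the jaws above the rake (at about 340,230), still short of it in y by the 18 mm computed. The fingers are clear of the small rake at 515,225.

```bash
python3 -m pendant '[{"jaw":0.5,"linear":[0,-0.9,0],"twist":0},{"jaw":0.5,"linear":[0,-0.9,0],"twist":0},{"jaw":0.5,"linear":[0,0,2],"twist":0},{"jaw":0.5,"linear":[0,0,2],"twist":0},{"jaw":0.5,"linear":[0,0,2],"twist":0},{"jaw":0.5,"linear":[0,0,1.5],"twist":0},{"jaw":0.5,"linear":[0,0,0.9],"twist":0},{"jaw":0.5,"linear":[0,0,0.4],"twist":0},{"jaw":0.5,"linear":[0,0,0],"twist":0},{"jaw":0.5,"linear":[0,0,0],"twist":0}]'
python3 - <<'E'
from m import *
delta([.504,.341,.064],6.3)
E
```

```text
time: 3.4
position: [0.504, 0.3415, 0.0642]
tool_rot: [0.999, 0.055, 0.001, -0.0]
ft_force: [-0.6, 0.1, -0.1]
grip_width: 0.0437
grip_force: 0.0
yaw 6.26 twist -0.04 lin cm after twist [-0.    0.05  0.02] pos [0.504  0.3415 0.0642] q [0.41 0.74 1.6  0.   0.8  1.87] F [-0.61  0.06 -0.09] t 3.4 w 0.043733398056039464 tilt [ 1.3e-03 -5.0e-04 -1.0e+00]
```

```bash
python3 -m pendant '[{"jaw":0,"linear":[0,0,0],"twist":0},{"jaw":0,"linear":[0,0,0],"twist":0},{"jaw":0,"linear":[0,0,0],"twist":0},{"jaw":0,"linear":[0,0,0],"twist":0},{"jaw":0,"linear":[0,0,0],"twist":0},{"jaw":0,"linear":[0,0,0],"twist":0}]' 55
python3 - <<'E'
from m import *
delta([.504,.341,.064],6.3)
E
```

```text
time: 3.9
position: [0.5036, 0.341, 0.0639]
tool_rot: [0.999, 0.055, 0.0, -0.0]
ft_force: [-0.6, 0.3, 1.6]
grip_width: 0.0176
grip_force: 55.0
yaw 6.25 twist -0.05 lin cm after twist [ 0.04  0.01 -0.01] pos [0.5036 0.341  0.0639] q [0.41 0.74 1.6  0.   0.8  1.87] F [-0.56  0.33  1.57] t 3.9 w 0.017606500873060368 tilt [ 6.e-04 -2.e-04 -1.e+00]
```

```bash
python3 -m pendant '[{"jaw":0,"linear":[0,0,-0.5],"twist":0},{"jaw":0,"linear":[0,0,-1],"twist":0},{"jaw":0,"linear":[0,0,-1.5],"twist":0},{"jaw":0,"linear":[0,0,-2],"twist":0},{"jaw":0,"linear":[0,0,-1.5],"twist":0},{"jaw":0,"linear":[0,0,0],"twist":0},{"jaw":0,"linear":[0,0,0],"twist":0}]'
python3 - <<'E'
from m import *
a=np.radians(10.65);t=np.array([.5427-.161*np.sin(a),-.0421+.161*np.cos(a)]);print(t)
delta([t[0],t[1],.13],10.65)
E
```

```text
time: 4.48
position: [0.5038, 0.3412, 0.1295]
tool_rot: [0.999, 0.055, 0.001, -0.0]
ft_force: [-0.2, -0.4, -3.3]
grip_width: 0.0175
grip_force: 55.0
[0.51294574 0.11612669]
yaw 6.26 twist -4.39 lin cm after twist [-3.26 22.28 -0.05] pos [0.5038 0.3412 0.1295] q [ 0.41  0.64  1.57 -0.    0.92  1.87] F [-0.15 -0.42 -3.26] t 4.4833 w 0.017486770677028536 tilt [ 2.e-03 -6.e-04 -1.e+00]
```

```bash
python3 -m pendant '[{"jaw":0,"linear":[0,0,0],"twist":-4.4},{"jaw":0,"linear":[-0.4,2.5,0],"twist":0},{"jaw":0,"linear":[-0.45,3.2,0],"twist":0},{"jaw":0,"linear":[-0.45,3.2,0],"twist":0},{"jaw":0,"linear":[-0.45,3.2,0],"twist":0},{"jaw":0,"linear":[-0.45,3.2,0],"twist":0},{"jaw":0,"linear":[-0.45,3.0,0],"twist":0},{"jaw":0,"linear":[-0.4,2.5,0],"twist":0},{"jaw":0,"linear":[-0.2,1.45,0],"twist":0},{"jaw":0,"linear":[0,0,0],"twist":0},{"jaw":0,"linear":[0,0,0],"twist":0}]'
python3 - <<'E'
from m import *
delta([.5129,.1161,.067],10.65)
for n,b in(('scene',(130,130,290,290)),('top',(200,160,380,270))):
    c=grab(n);x0,y0,x1,y1=b;cv2.imwrite(f'pics/a_{n}.png',cv2.resize(c['color'][y0:y1,x0:x1],None,fx=3.6,fy=3.6,interpolation=cv2.INTER_CUBIC))
E
```

```text
time: 5.4
position: [0.5119, 0.1156, 0.1276]
tool_rot: [0.996, 0.092, -0.001, -0.0]
ft_force: [0.4, -0.1, -3.9]
grip_width: 0.0177
grip_force: 55.0
yaw 10.52 twist -0.13 lin cm after twist [ 0.11 -0.03  6.06] pos [0.5119 0.1156 0.1276] q [0.01 0.56 1.78 0.   0.8  1.4 ] F [ 0.35 -0.09 -3.93] t 5.4 w 0.017729564804304525 tilt [-2.3e-03 -8.0e-04 -1.0e+00]
```

View pics/a_scene.png

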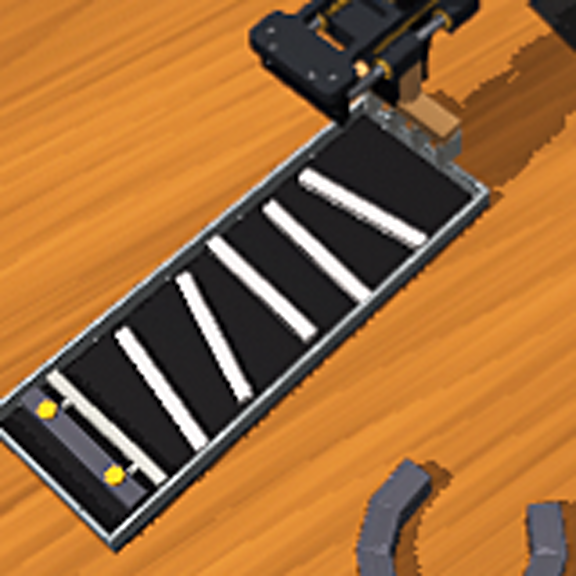

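The picture shows the rake held level (410,120) over the free end of the tray, with the five bars still scattered and the sprung stop bar at (110,430).

```bash
python3 -m pendant '[{"jaw":0,"linear":[0.1,0,1],"twist":-0.1},{"jaw":0,"linear":[0,0,1.5],"twist":0},{"jaw":0,"linear":[0,0,1.5],"twist":0},{"jaw":0,"linear":[0,0,1],"twist":0},{"jaw":0,"linear":[0,0,0.6],"twist":0},{"jaw":0,"linear":[0,0,0.4],"twist":0},{"jaw":0,"linear":[0,0,0.1],"twist":0},{"jaw":0,"linear":[0,0,0],"twist":0},{"jaw":0,"linear":[0,0,0],"twist":0}]'
cat >> m.py <<'E'
def tr():
    p,R,o=pose();a=np.radians(10.65);d=p[:2]-[.5427,-.0421];ex=np.array([np.cos(a),np.sin(a)]);ey=np.array([-np.sin(a),np.cos(a)]);f=np.array(o['ft_force'])
    print('tray x,y mm',(d@ex*1e3).round(1),(d@ey*1e3).round(1),'z',(p[2]*1e3).round(1),'yaw',np.degrees(np.arctan2(R[1,0],R[0,0])).round(2),'Fx,Fy,Fz',(f[:2]@ex).round(2),(f[:2]@ey).round(2),f[2].round(2),'t',round(o['time'],2))
E
python3 -c "from m import *;tr()"
```

```text
time: 6.25
position: [0.5141, 0.1166, 0.068]
tool_rot: [0.996, 0.094, 0.001, 0.0]
ft_force: [-1.0, -0.2, -4.1]
grip_width: 0.0176
grip_force: 55.0
tray x,y mm 1.2 161.2 z 68.0 yaw 10.76 Fx,Fy,Fz -0.99 0.03 -4.05 t 6.25
```

```bash
python3 -m pendant '[{"jaw":0,"linear":[-0.1,0.2,0.1],"twist":0.1},{"jaw":0,"linear":[0,0.3,0],"twist":0},{"jaw":0,"linear":[0,0.35,0],"twist":0},{"jaw":0,"linear":[0,0.35,0],"twist":0},{"jaw":0,"linear":[0,0.35,0],"twist":0},{"jaw":0,"linear":[0,0.35,0],"twist":0},{"jaw":0,"linear":[0,0.35,0],"twist":0},{"jaw":0,"linear":[0,0.35,0],"twist":0},{"jaw":0,"linear":[0,0.35,0],"twist":0},{"jaw":0,"linear":[0,0.35,0],"twist":0},{"jaw":0,"linear":[0,0.35,0],"twist":0},{"jaw":0,"linear":[0,0.35,0],"twist":0}]'
python3 -c "from m import *;tr()"
```

```text
time: 7.25
position: [0.5201, 0.0767, 0.0665]
tool_rot: [0.996, 0.093, -0.0, -0.0]
ft_force: [1.0, 0.4, -3.6]
grip_width: 0.0179
grip_force: 55.0
tray x,y mm -0.3 120.9 z 66.5 yaw 10.66 Fx,Fy,Fz 1.09 0.24 -3.58 t 7.25
```

```bash
python3 -m pendant '[{"jaw":0,"linear":[0,0.35,0],"twist":0},{"jaw":0,"linear":[0,0.35,0],"twist":0},{"jaw":0,"linear":[0,0.35,0],"twist":0},{"jaw":0,"linear":[0,0.35,0],"twist":0},{"jaw":0,"linear":[0,0.35,0],"twist":0},{"jaw":0,"linear":[0,0.35,0],"twist":0},{"jaw":0,"linear":[0,0.35,0],"twist":0},{"jaw":0,"linear":[0,0.35,0],"twist":0},{"jaw":0,"linear":[0,0.35,0],"twist":0},{"jaw":0,"linear":[0,0.35,0],"twist":0},{"jaw":0,"linear":[0,0.35,0],"twist":0},{"jaw":0,"linear":[0,0.35,0],"twist":0}]'
python3 -c "from m import *;tr()"
```

```text
time: 8.25
position: [0.5278, 0.0354, 0.0665]
tool_rot: [0.996, 0.093, -0.0, -0.0]
ft_force: [-1.2, 0.8, -3.8]
grip_width: 0.0173
grip_force: 55.0
tray x,y mm -0.3 78.9 z 66.5 yaw 10.66 Fx,Fy,Fz -1.03 0.96 -3.75 t 8.25
```

```bash
python3 -m pendant '[{"jaw":0,"linear":[0,0.35,0],"twist":0},{"jaw":0,"linear":[0,0.35,0],"twist":0},{"jaw":0,"linear":[0,0.35,0],"twist":0},{"jaw":0,"linear":[0,0.35,0],"twist":0},{"jaw":0,"linear":[0,0.35,0],"twist":0},{"jaw":0,"linear":[0,0.35,0],"twist":0},{"jaw":0,"linear":[0,0.35,0],"twist":0},{"jaw":0,"linear":[0,0.35,0],"twist":0},{"jaw":0,"linear":[0,0.35,0],"twist":0},{"jaw":0,"linear":[0,0.35,0],"twist":0},{"jaw":0,"linear":[0,0.35,0],"twist":0},{"jaw":0,"linear":[0,0.35,0],"twist":0}]'
python3 -c "from m import *;tr()"
```

```text
time: 9.25
position: [0.5356, -0.0059, 0.0666]
tool_rot: [0.996, 0.093, -0.0, -0.0]
ft_force: [0.2, 0.2, -3.1]
grip_width: 0.0178
grip_force: 55.0
tray x,y mm -0.3 36.9 z 66.6 yaw 10.66 Fx,Fy,Fz 0.24 0.12 -3.07 t 9.25
```

```bash
python3 -m pendant '[{"jaw":0,"linear":[0,0.3,0],"twist":0},{"jaw":0,"linear":[0,0.3,0],"twist":0},{"jaw":0,"linear":[0,0.3,0],"twist":0},{"jaw":0,"linear":[0,0.3,0],"twist":0},{"jaw":0,"linear":[0,0.3,0],"twist":0},{"jaw":0,"linear":[0,0.3,0],"twist":0},{"jaw":0,"linear":[0,0.3,0],"twist":0},{"jaw":0,"linear":[0,0.3,0],"twist":0},{"jaw":0,"linear":[0,0.3,0],"twist":0},{"jaw":0,"linear":[0,0.3,0],"twist":0},{"jaw":0,"linear":[0,0.2,0],"twist":0},{"jaw":0,"linear":[0,0.1,0],"twist":0}]'
python3 - <<'E'
from m import *
tr()
for n,b in(('scene',(120,150,270,290)),('top',(220,170,370,260))):
    c=grab(n);x0,y0,x1,y1=b;cv2.imwrite(f'pics/b_{n}.png',cv2.resize(c['color'][y0:y1,x0:x1],None,fx=4,fy=4,interpolation=cv2.INTER_CUBIC))
E
```

```text
time: 10.25
position: [0.5418, -0.0384, 0.0665]
tool_rot: [0.996, 0.093, 0.0, 0.0]
ft_force: [0.1, 0.8, -1.6]
grip_width: 0.0179
grip_force: 55.0
tray x,y mm -0.2 3.8 z 66.5 yaw 10.64 Fx,Fy,Fz 0.24 0.76 -1.59 t 10.25
```

View pics/b_scene.png

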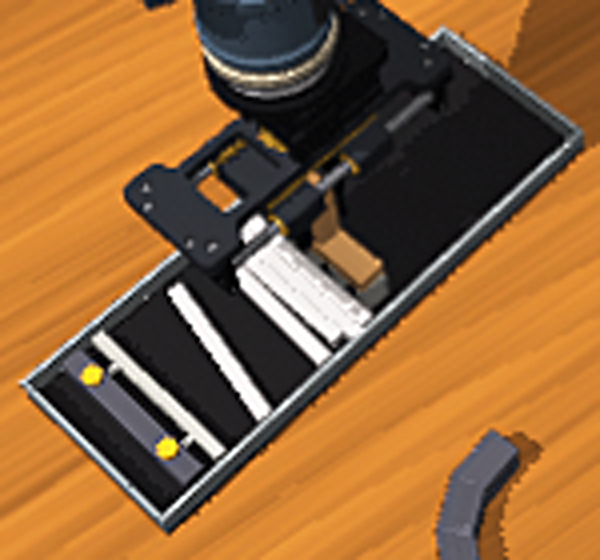

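The picture shows bars 3 to 5 gathered square against the rake (300,290), bar 2 about to join them, and bar 1 ahead (220,350) of the stop bar (155,390). I continue.

```bash
python3 -m pendant '[{"jaw":0,"linear":[0,0.2,0],"twist":0},{"jaw":0,"linear":[0,0.3,0],"twist":0},{"jaw":0,"linear":[0,0.3,0],"twist":0},{"jaw":0,"linear":[0,0.3,0],"twist":0},{"jaw":0,"linear":[0,0.3,0],"twist":0},{"jaw":0,"linear":[0,0.3,0],"twist":0},{"jaw":0,"linear":[0,0.3,0],"twist":0},{"jaw":0,"linear":[0,0.3,0],"twist":0},{"jaw":0,"linear":[0,0.3,0],"twist":0},{"jaw":0,"linear":[0,0.3,0],"twist":0},{"jaw":0,"linear":[0,0.3,0],"twist":0},{"jaw":0,"linear":[0,0.2,0],"twist":0}]'
python3 -c "from m import *;tr()"
```

```text
time: 11.35
position: [0.5481, -0.0718, 0.0665]
tool_rot: [0.996, 0.093, 0.0, 0.0]
ft_force: [-0.5, 0.9, -2.2]
grip_width: 0.0176
grip_force: 55.0
tray x,y mm -0.2 -30.2 z 66.5 yaw 10.65 Fx,Fy,Fz -0.33 1.02 -2.23 t 11.35
```

```bash
python3 -m pendant '[{"jaw":0,"linear":[0,0.15,0],"twist":0},{"jaw":0,"linear":[0,0.15,0],"twist":0},{"jaw":0,"linear":[0,0.15,0],"twist":0},{"jaw":0,"linear":[0,0.15,0],"twist":0},{"jaw":0,"linear":[0,0.15,0],"twist":0},{"jaw":0,"linear":[0,0.15,0],"twist":0},{"jaw":0,"linear":[0,0.15,0],"twist":0},{"jaw":0,"linear":[0,0.15,0],"twist":0},{"jaw":0,"linear":[0,0.1,0],"twist":0},{"jaw":0,"linear":[0,0.1,0],"twist":0}]'
python3 -c "from m import *;tr()"
```

```text
time: 12.18
position: [0.5506, -0.0853, 0.0666]
tool_rot: [0.996, 0.093, 0.0, -0.0]
ft_force: [-0.5, 0.7, -3.6]
grip_width: 0.0178
grip_force: 55.0
tray x,y mm -0.2 -43.9 z 66.6 yaw 10.66 Fx,Fy,Fz -0.37 0.82 -3.57 t 12.18
```

```bash
python3 - <<'E'
from m import *
c=grab('scene')
a=np.radians(10.65);ey=np.array([-np.sin(a),np.cos(a)])
# stop bar: pale, low-saturation; ray-cast bright pixels at z=.018 and bin along tray y
g=c['color'].astype(int)
v,u=np.nonzero(g.min(2)>130);p=onplane(c,np.c_[u,v],.018);d=p[:,:2]-[.5427,-.0421]
ex=np.array([np.cos(a),np.sin(a)]);X=d@ex;Y=d@ey;k=(abs(X)<.045)&(Y<-.04)&(Y>-.165)
h,e=np.histogram(Y[k],np.arange(-.165,-.038,.003));print(list(zip((e[:-1]*1e3).round(),h)))
cv2.imwrite('pics/c.png',cv2.resize(c['color'][170:290,120:270],None,fx=5,fy=5,interpolation=cv2.INTER_CUBIC))
E
```

```text
[(np.float64(-165.0), np.int64(0)), (np.float64(-162.0), np.int64(0)), (np.float64(-159.0), np.int64(0)), (np.float64(-156.0), np.int64(0)), (np.float64(-153.0), np.int64(0)), (np.float64(-150.0), np.int64(0)), (np.float64(-147.0), np.int64(0)), (np.float64(-144.0), np.int64(3)), (np.float64(-141.0), np.int64(4)), (np.float64(-138.0), np.int64(22)), (np.float64(-135.0), np.int64(43)), (np.float64(-132.0), np.int64(44)), (np.float64(-129.0), np.int64(16)), (np.float64(-126.0), np.int64(0)), (np.float64(-123.0), np.int64(0)), (np.float64(-120.0), np.int64(0)), (np.float64(-117.0), np.int64(0)), (np.float64(-114.0), np.int64(0)), (np.float64(-111.0), np.int64(0)), (np.float64(-108.0), np.int64(0)), (np.float64(-105.0), np.int64(23)), (np.float64(-102.0), np.int64(29)), (np.float64(-99.0), np.int64(30)), (np.float64(-96.0), np.int64(33)), (np.float64(-93.0), np.int64(34)), (np.float64(-90.0), np.int64(32)), (np.float64(-87.0), np.int64(32)), (np.float64(-84.0), np.int64(34)), (np.float64(-81.0), np.int64(37)), (np.float64(-78.0), np.int64(35)), (np.float64(-75.0), np.int64(33)), (np.float64(-72.0), np.int64(36)), (np.float64(-69.0), np.int64(35)), (np.float64(-66.0), np.int64(35)), (np.float64(-63.0), np.int64(36)), (np.float64(-60.0), np.int64(33)), (np.float64(-57.0), np.int64(18)), (np.float64(-54.0), np.int64(0)), (np.float64(-51.0), np.int64(0)), (np.float64(-48.0), np.int64(0)), (np.float64(-45.0), np.int64(0)), (np.float64(-42.0), np.int64(0))]
```

View pics/c.png

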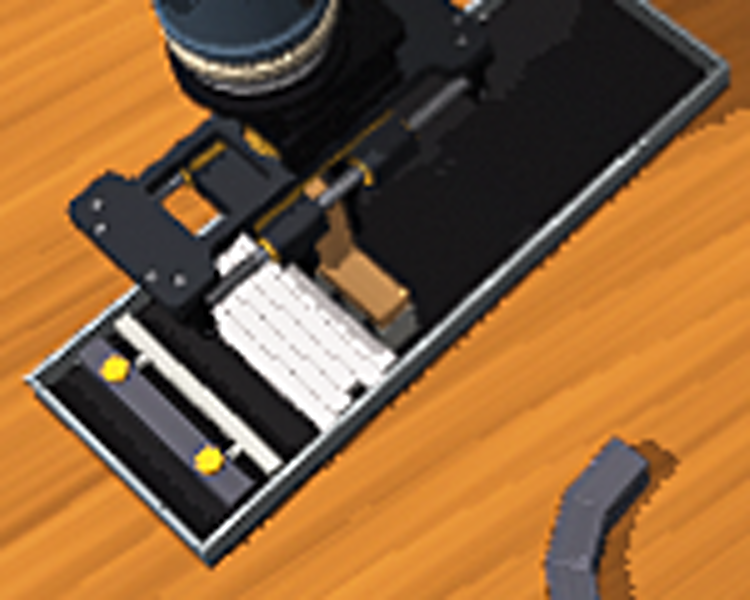

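The picture shows all five bars in one square, tight row (300,340) with a gap to the sprung bar (200,390). From the ray casts that gap is about 22 mm, so contact should come near y≈−66.

```bash
python3 -m pendant '[{"jaw":0,"linear":[0,0.15,0],"twist":0},{"jaw":0,"linear":[0,0.15,0],"twist":0},{"jaw":0,"linear":[0,0.15,0],"twist":0},{"jaw":0,"linear":[0,0.15,0],"twist":0},{"jaw":0,"linear":[0,0.15,0],"twist":0},{"jaw":0,"linear":[0,0.15,0],"twist":0},{"jaw":0,"linear":[0,0.15,0],"twist":0},{"jaw":0,"linear":[0,0.15,0],"twist":0},{"jaw":0,"linear":[0,0.15,0],"twist":0},{"jaw":0,"linear":[0,0.1,0],"twist":0},{"jaw":0,"linear":[0,0.1,0],"twist":0}]'
python3 -c "from m import *;tr()"
```

```text
time: 13.15
position: [0.5535, -0.1005, 0.0665]
tool_rot: [0.996, 0.093, 0.0, -0.0]
ft_force: [-0.7, 0.8, -2.8]
grip_width: 0.0175
grip_force: 55.0
tray x,y mm -0.2 -59.4 z 66.5 yaw 10.65 Fx,Fy,Fz -0.53 0.9 -2.84 t 13.15
```

```bash
python3 -m pendant '[{"jaw":0,"linear":[0,0.07,0],"twist":0},{"jaw":0,"linear":[0,0.07,0],"twist":0},{"jaw":0,"linear":[0,0.06,0],"twist":0}]'
python3 -c "from m import *;tr()"
```

```text
time: 13.4
position: [0.5538, -0.1024, 0.0666]
tool_rot: [0.996, 0.093, -0.0, -0.0]
ft_force: [-0.2, -0.2, -3.1]
grip_width: 0.0176
grip_force: 55.0
tray x,y mm -0.3 -61.3 z 66.6 yaw 10.66 Fx,Fy,Fz -0.23 -0.16 -3.11 t 13.4
```

```bash
python3 -m pendant '[{"jaw":0,"linear":[0,0.07,0],"twist":0},{"jaw":0,"linear":[0,0.07,0],"twist":0},{"jaw":0,"linear":[0,0.06,0],"twist":0}]'
python3 -c "from m import *;tr()"
```

```text
time: 13.65
position: [0.5542, -0.1044, 0.0666]
tool_rot: [0.996, 0.093, 0.0, 0.0]
ft_force: [-0.4, -0.2, -2.4]
grip_width: 0.0174
grip_force: 55.0
tray x,y mm -0.2 -63.3 z 66.6 yaw 10.66 Fx,Fy,Fz -0.4 -0.17 -2.36 t 13.65
```

```bash
python3 -m pendant '[{"jaw":0,"linear":[0,0.07,0],"twist":0},{"jaw":0,"linear":[0,0.07,0],"twist":0},{"jaw":0,"linear":[0,0.06,0],"twist":0}]'
python3 -c "from m import *;tr()"
```

```text
time: 13.9
position: [0.5545, -0.1064, 0.0666]
tool_rot: [0.996, 0.093, -0.0, 0.0]
ft_force: [0.1, 1.2, -2.6]
grip_width: 0.0175
grip_force: 55.0
tray x,y mm -0.2 -65.3 z 66.6 yaw 10.66 Fx,Fy,Fz 0.29 1.2 -2.62 t 13.9
```

```bash
python3 -m pendant '[{"jaw":0,"linear":[0,0.05,0],"twist":0},{"jaw":0,"linear":[0,0.05,0],"twist":0},{"jaw":0,"linear":[0,0.05,0],"twist":0}]'
python3 -c "from m import *;tr()"
```

```text
time: 14.15
position: [0.5548, -0.1078, 0.0665]
tool_rot: [0.996, 0.093, -0.0, -0.0]
ft_force: [-0.8, 1.1, -3.7]
grip_width: 0.0177
grip_force: 55.0
tray x,y mm -0.3 -66.8 z 66.5 yaw 10.66 Fx,Fy,Fz -0.62 1.25 -3.71 t 14.15
```

```bash
python3 -m pendant '[{"jaw":0,"linear":[0,0.05,0],"twist":0},{"jaw":0,"linear":[0,0.05,0],"twist":0},{"jaw":0,"linear":[0,0.05,0],"twist":0}]'
python3 -c "from m import *;tr()"
```

```text
time: 14.4
position: [0.5551, -0.1093, 0.0666]
tool_rot: [0.996, 0.093, 0.0, -0.0]
ft_force: [-0.3, -0.4, -3.1]
grip_width: 0.0181
grip_force: 55.0
tray x,y mm -0.2 -68.3 z 66.6 yaw 10.65 Fx,Fy,Fz -0.35 -0.31 -3.09 t 14.4
```

```bash
python3 -m pendant '[{"jaw":0,"linear":[0,0.04,0],"twist":0},{"jaw":0,"linear":[0,0.03,0],"twist":0},{"jaw":0,"linear":[0,0.03,0],"twist":0}]'
python3 -c "from m import *;tr()"
```

```text
time: 14.65
position: [0.5552, -0.11, 0.0666]
tool_rot: [0.996, 0.093, -0.0, -0.0]
ft_force: [-0.0, 1.8, -3.2]
grip_width: 0.0175
grip_force: 55.0
tray x,y mm -0.2 -69.1 z 66.6 yaw 10.64 Fx,Fy,Fz 0.31 1.78 -3.22 t 14.65
```

```bash
python3 -m pendant '[{"jaw":0,"linear":[0,0.04,0],"twist":0},{"jaw":0,"linear":[0,0.03,0],"twist":0},{"jaw":0,"linear":[0,0.03,0],"twist":0}]'
python3 -c "from m import *;tr();cams.camera('top');tr();cams.camera('top');tr()"
```

```text
time: 14.9
position: [0.5553, -0.1106, 0.0666]
tool_rot: [0.996, 0.093, -0.0, -0.001]
ft_force: [0.2, 3.6, -2.0]
grip_width: 0.0175
grip_force: 55.0
tray x,y mm -0.3 -69.6 z 66.6 yaw 10.63 Fx,Fy,Fz 0.87 3.49 -2.0 t 14.9
tray x,y mm -0.3 -69.6 z 66.6 yaw 10.64 Fx,Fy,Fz 1.39 3.69 -1.9 t 14.95
tray x,y mm -0.3 -69.6 z 66.5 yaw 10.64 Fx,Fy,Fz 2.38 3.93 -2.35 t 15.0
```

```bash
python3 -m pendant '[{"jaw":0,"linear":[0,0.03,0],"twist":0},{"jaw":0,"linear":[0,0.02,0],"twist":0}]'
python3 -c "from m import *;tr();cams.camera('top');tr();cams.camera('top');tr()"
```

```text
time: 15.17
position: [0.5553, -0.1109, 0.0666]
tool_rot: [0.996, 0.093, -0.0, -0.001]
ft_force: [0.7, 5.7, -0.2]
grip_width: 0.0179
grip_force: 55.0
tray x,y mm -0.3 -70.0 z 66.6 yaw 10.63 Fx,Fy,Fz 1.74 5.49 -0.24 t 15.17
tray x,y mm -0.3 -70.0 z 66.6 yaw 10.64 Fx,Fy,Fz 0.9 5.82 -0.39 t 15.22
tray x,y mm -0.3 -70.0 z 66.6 yaw 10.63 Fx,Fy,Fz 1.92 5.84 -2.25 t 15.27
```

```bash
python3 -m pendant '[{"jaw":0,"linear":[0,0.03,0],"twist":0},{"jaw":0,"linear":[0,0.03,0],"twist":0},{"jaw":0,"linear":[0,0.03,0],"twist":0},{"jaw":0,"linear":[0,0.02,0],"twist":0}]'
python3 -c "from m import *;tr();cams.camera('top');tr();cams.camera('top');tr()"
```

```text
time: 15.6
position: [0.5554, -0.1114, 0.0666]
tool_rot: [0.996, 0.092, -0.0, -0.001]
ft_force: [1.7, 8.7, -0.1]
grip_width: 0.0174
grip_force: 55.0
tray x,y mm -0.3 -70.5 z 66.6 yaw 10.61 Fx,Fy,Fz 3.31 8.2 -0.13 t 15.6
tray x,y mm -0.3 -70.5 z 66.6 yaw 10.61 Fx,Fy,Fz 2.0 7.33 -0.78 t 15.65
tray x,y mm -0.3 -70.4 z 66.6 yaw 10.62 Fx,Fy,Fz 1.78 6.19 -1.58 t 15.7
```

```bash
python3 -m pendant '[{"jaw":0,"linear":[0,0.03,-0.03],"twist":0},{"jaw":0,"linear":[0,0.03,0],"twist":0},{"jaw":0,"linear":[0,0.0,0],"twist":0}]' 60
python3 -c "from m import *
tr()
for i in range(3): cams.camera('top');tr()"
```

```text
time: 15.95
position: [0.5555, -0.1118, 0.0666]
tool_rot: [0.996, 0.092, -0.0, -0.001]
ft_force: [0.9, 8.2, -1.5]
grip_width: 0.0177
grip_force: 60.0
tray x,y mm -0.3 -70.8 z 66.6 yaw 10.61 Fx,Fy,Fz 2.41 7.89 -1.48 t 15.95
tray x,y mm -0.3 -70.9 z 66.6 yaw 10.61 Fx,Fy,Fz 2.65 6.82 -2.49 t 16.0
tray x,y mm -0.3 -70.8 z 66.6 yaw 10.62 Fx,Fy,Fz 2.63 7.31 -2.5 t 16.05
tray x,y mm -0.3 -70.9 z 66.6 yaw 10.62 Fx,Fy,Fz 3.29 7.69 -2.65 t 16.1
```

```bash
python3 -m pendant '[{"jaw":0,"linear":[0,0.04,0],"twist":0},{"jaw":0,"linear":[0,0.03,0],"twist":0},{"jaw":0,"linear":[0,0.03,0],"twist":0},{"jaw":0,"linear":[0,0,0],"twist":0}]' 60
python3 -c "from m import *
tr()
for i in range(3): cams.camera('top');tr()"
```

```text
time: 16.43
position: [0.5555, -0.1122, 0.0666]
tool_rot: [0.996, 0.092, -0.0, -0.002]
ft_force: [0.6, 8.5, -2.1]
grip_width: 0.0176
grip_force: 60.0
tray x,y mm -0.4 -71.2 z 66.6 yaw 10.59 Fx,Fy,Fz 2.2 8.19 -2.08 t 16.43
tray x,y mm -0.3 -71.2 z 66.6 yaw 10.6 Fx,Fy,Fz 4.06 9.88 -2.23 t 16.48
tray x,y mm -0.3 -71.2 z 66.6 yaw 10.6 Fx,Fy,Fz 3.66 8.31 -1.6 t 16.53
tray x,y mm -0.4 -71.2 z 66.6 yaw 10.6 Fx,Fy,Fz 3.06 8.15 -1.72 t 16.58
```

```bash
python3 -m pendant '[{"jaw":0,"linear":[0,0.03,0],"twist":0},{"jaw":0,"linear":[0,0.03,0],"twist":0},{"jaw":0,"linear":[0,0.02,0],"twist":0},{"jaw":0,"linear":[0,0,0],"twist":0}]' 60
python3 -c "from m import *
tr()
for i in range(4): cams.camera('top');tr()"
```

```text
time: 16.92
position: [0.5556, -0.1125, 0.0666]
tool_rot: [0.996, 0.092, -0.001, -0.002]
ft_force: [1.5, 10.7, -1.7]
grip_width: 0.0174
grip_force: 60.0
tray x,y mm -0.4 -71.5 z 66.6 yaw 10.58 Fx,Fy,Fz 3.46 10.23 -1.68 t 16.92
tray x,y mm -0.4 -71.5 z 66.6 yaw 10.58 Fx,Fy,Fz 3.18 10.64 -0.57 t 16.97
tray x,y mm -0.4 -71.5 z 66.6 yaw 10.59 Fx,Fy,Fz 2.56 10.68 -1.82 t 17.02
tray x,y mm -0.4 -71.5 z 66.6 yaw 10.59 Fx,Fy,Fz 3.86 10.14 -1.57 t 17.07
tray x,y mm -0.4 -71.5 z 66.6 yaw 10.58 Fx,Fy,Fz 3.3 10.8 -0.99 t 17.12
```

```bash
python3 -m pendant '[{"jaw":0,"linear":[0,0.02,0],"twist":0},{"jaw":0,"linear":[0,0,0],"twist":0},{"jaw":0,"linear":[0,0,0],"twist":0},{"jaw":0,"linear":[0,0,0],"twist":0},{"jaw":0,"linear":[0,0,0],"twist":0},{"jaw":0,"linear":[0,0,0],"twist":0},{"jaw":0,"linear":[0,0,0],"twist":0},{"jaw":0,"linear":[0,0,0],"twist":0},{"jaw":0,"linear":[0,0,0],"twist":0},{"jaw":0,"linear":[0,0,0],"twist":0},{"jaw":0,"linear":[0,0,0],"twist":0},{"jaw":0,"linear":[0,0,0],"twist":0}]'
python3 -c "from m import *
tr()
for i in range(3): cams.camera('top');tr()"
```

```text
time: 18.12
position: [0.5556, -0.1125, 0.0666]
tool_rot: [0.996, 0.092, -0.001, -0.002]
ft_force: [1.7, 11.6, -1.7]
grip_width: 0.0178
grip_force: 60.0
tray x,y mm -0.4 -71.6 z 66.6 yaw 10.58 Fx,Fy,Fz 3.81 11.14 -1.68 t 18.12
tray x,y mm -0.4 -71.6 z 66.6 yaw 10.58 Fx,Fy,Fz 3.5 10.97 -1.01 t 18.17
tray x,y mm -0.4 -71.6 z 66.6 yaw 10.59 Fx,Fy,Fz 3.96 10.64 -0.85 t 18.22
tray x,y mm -0.4 -71.6 z 66.6 yaw 10.58 Fx,Fy,Fz 2.95 10.19 -1.84 t 18.27
```

```bash
python3 -m pendant '[{"jaw":0,"linear":[0,-0.02,0],"twist":0},{"jaw":0,"linear":[0,-0.03,0],"twist":0},{"jaw":0,"linear":[0,-0.03,0],"twist":0},{"jaw":0,"linear":[0,-0.03,0],"twist":0},{"jaw":0,"linear":[0,-0.03,0],"twist":0},{"jaw":0,"linear":[0,-0.03,0],"twist":0},{"jaw":0,"linear":[0,-0.03,0],"twist":0},{"jaw":0,"linear":[0,-0.03,0],"twist":0},{"jaw":0,"linear":[0,-0.03,0],"twist":0},{"jaw":0,"linear":[0,-0.03,0],"twist":0},{"jaw":0,"linear":[0,-0.03,0],"twist":0},{"jaw":0,"linear":[0,-0.03,0],"twist":0}]'
python3 -c "from m import *;tr()"
```

```text
time: 19.27
position: [0.5553, -0.1111, 0.0666]
tool_rot: [0.996, 0.093, -0.0, -0.001]
ft_force: [0.4, 5.5, -3.3]
grip_width: 0.0177
grip_force: 60.0
tray x,y mm -0.3 -70.2 z 66.6 yaw 10.65 Fx,Fy,Fz 1.38 5.3 -3.33 t 19.27
```

```bash
python3 -m pendant '[{"jaw":0,"linear":[0,-0.03,0],"twist":0},{"jaw":0,"linear":[0,-0.03,0],"twist":0},{"jaw":0,"linear":[0,-0.03,0],"twist":0},{"jaw":0,"linear":[0,-0.03,0],"twist":0},{"jaw":0,"linear":[0,-0.03,0],"twist":0},{"jaw":0,"linear":[0,-0.03,0],"twist":0},{"jaw":0,"linear":[0,-0.04,0],"twist":0},{"jaw":0,"linear":[0,-0.05,0],"twist":0},{"jaw":0,"linear":[0,-0.06,0],"twist":0},{"jaw":0,"linear":[0,-0.08,0],"twist":0},{"jaw":0,"linear":[0,-0.1,0],"twist":0},{"jaw":0,"linear":[0,-0.1,0],"twist":0}]'
python3 -c "from m import *;tr()"
```

```text
time: 20.27
position: [0.5547, -0.1063, 0.067]
tool_rot: [0.996, 0.093, 0.0, 0.0]
ft_force: [0.6, 0.3, -3.7]
grip_width: 0.0179
grip_force: 60.0
tray x,y mm -0.1 -65.3 z 67.0 yaw 10.66 Fx,Fy,Fz 0.62 0.15 -3.71 t 20.27
```

```bash
python3 -m pendant '[{"jaw":0,"linear":[0,-0.2,0],"twist":0},{"jaw":0,"linear":[0,-0.4,0],"twist":0},{"jaw":0,"linear":[0,-0.6,0],"twist":0},{"jaw":0,"linear":[0,-0.6,0],"twist":0},{"jaw":0,"linear":[0,-0.3,-0.5],"twist":0},{"jaw":0,"linear":[0,0,-1.2],"twist":0},{"jaw":0,"linear":[0,0,-1.5],"twist":0},{"jaw":0,"linear":[0,-1,-1.5],"twist":0},{"jaw":0,"linear":[0,-2.5,-1.5],"twist":0},{"jaw":0,"linear":[0,-3,-0.6],"twist":0},{"jaw":0,"linear":[0,-3,0],"twist":0},{"jaw":0,"linear":[0,-3,0],"twist":0}]'
python3 - <<'E'
from m import *
tr()
c=grab('scene');cv2.imwrite('pics/d.png',cv2.resize(c['color'][140:290,110:310],None,fx=4,fy=4,interpolation=cv2.INTER_CUBIC))
delta([.511,.333,.135],.3)
E
```

```text
time: 21.27
position: [0.5273, 0.0389, 0.136]
tool_rot: [0.996, 0.093, 0.001, 0.0]
ft_force: [0.8, 1.0, -2.5]
grip_width: 0.0176
grip_force: 60.0
tray x,y mm -0.2 82.4 z 136.0 yaw 10.63 Fx,Fy,Fz 0.93 0.85 -2.49 t 21.27
yaw 10.77 twist 10.47 lin cm after twist [ -1.17 -28.87   0.05] pos [0.5242 0.0443 0.1355] q [-0.13  0.55  1.77  0.    0.82  1.25] F [-1.89  3.51 -2.94] t 21.3167 w 0.01790375340095272 tilt [-0.0022 -0.0046 -1.    ]
```

View pics/d.png

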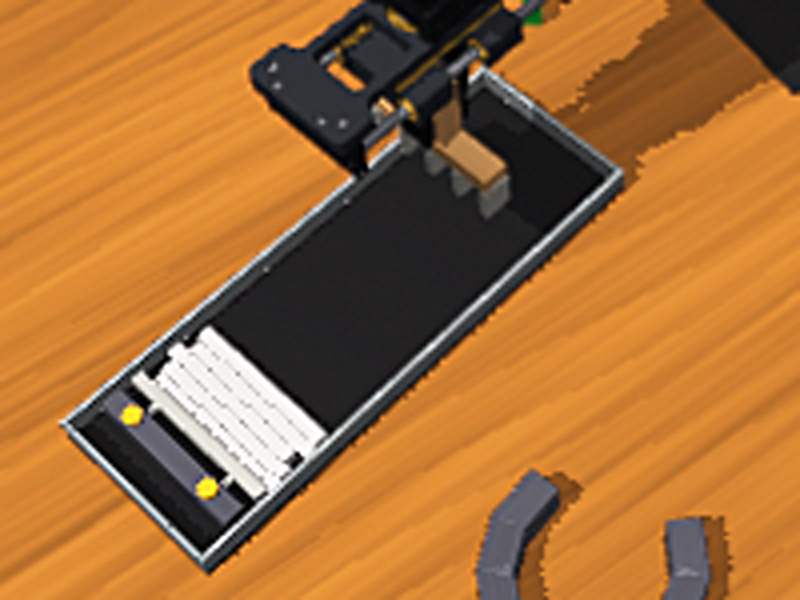

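The picture shows the five bars in one tight, square row (240,405) against the stop bar, and the rake lifted clear at (470,155). Next I take the rake back to the mat.

```bash
python3 -m pendant '[{"jaw":0,"linear":[0,-2,0],"twist":5.2},{"jaw":0,"linear":[0,-2.5,0],"twist":5.2},{"jaw":0,"linear":[-0.1,-3,0],"twist":0},{"jaw":0,"linear":[-0.1,-3,0],"twist":0},{"jaw":0,"linear":[-0.1,-3,0],"twist":0},{"jaw":0,"linear":[0,-3,0],"twist":0},{"jaw":0,"linear":[0,-3,0],"twist":0},{"jaw":0,"linear":[0,-3,0],"twist":0},{"jaw":0,"linear":[0,-2,0],"twist":0},{"jaw":0,"linear":[0,-1,0],"twist":0},{"jaw":0,"linear":[0,0,0],"twist":0},{"jaw":0,"linear":[0,0,0],"twist":0}]'
python3 -c "from m import *;delta([.509,.335,.067],.3)"
```

```text
time: 22.32
position: [0.5169, 0.2918, 0.1348]
tool_rot: [1.0, 0.003, -0.0, 0.001]
ft_force: [0.2, -1.1, -2.9]
grip_width: 0.0177
grip_force: 60.0
yaw 0.34 twist 0.04 lin cm after twist [-0.77 -4.33  6.78] pos [0.5169 0.2918 0.1348] q [ 0.33  0.62  1.6  -0.    0.92  1.89] F [ 0.17 -1.06 -2.92] t 22.3167 w 0.017650639621581272 tilt [-7.0e-04  1.1e-03 -1.0e+00]
```

```bash
python3 -m pendant '[{"jaw":0,"linear":[-0.2,-1,0],"twist":0},{"jaw":0,"linear":[-0.3,-1.7,0],"twist":0},{"jaw":0,"linear":[-0.25,-1.2,0],"twist":0},{"jaw":0,"linear":[0,-0.4,1],"twist":0},{"jaw":0,"linear":[0,0,1.5],"twist":0},{"jaw":0,"linear":[0,0,1.5],"twist":0},{"jaw":0,"linear":[0,0,1.2],"twist":0},{"jaw":0,"linear":[0,0,0.8],"twist":0},{"jaw":0,"linear":[0,0,0.5],"twist":0},{"jaw":0,"linear":[0,0,0.1],"twist":0},{"jaw":0,"linear":[0,0,0],"twist":0},{"jaw":0,"linear":[0,0,0],"twist":0}]'
python3 - <<'E'
from m import *
delta([.509,.335,.064],.3)
for n,b in(('scene',(250,100,350,170)),):
    c=grab(n);x0,y0,x1,y1=b;cv2.imwrite('pics/e.png',cv2.resize(c['color'][y0:y1,x0:x1],None,fx=6,fy=6,interpolation=cv2.INTER_CUBIC))
E
```

```text
time: 23.32
position: [0.5103, 0.3352, 0.0693]
tool_rot: [1.0, 0.002, 0.001, -0.0]
ft_force: [-1.4, -0.4, -3.3]
grip_width: 0.0176
grip_force: 60.0
yaw 0.25 twist -0.05 lin cm after twist [-0.13  0.02  0.53] pos [0.5103 0.3352 0.0693] q [ 0.4   0.74  1.59 -0.    0.81  1.96] F [-1.4  -0.44 -3.27] t 23.3167 w 0.017567932323941476 tilt [ 1.1e-03 -4.0e-04 -1.0e+00]
```

View pics/e.png

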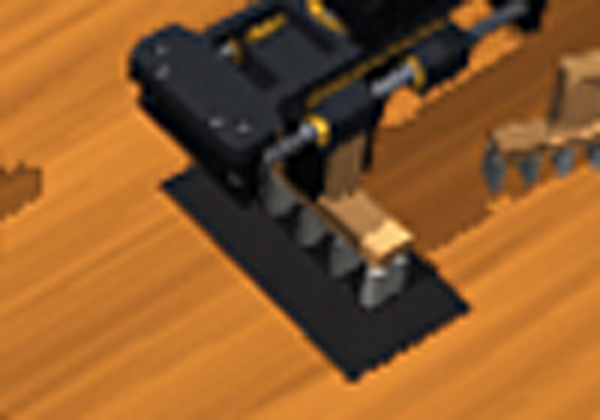

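The picture shows the rake upright in the jaws, its tines (370,280) a few millimetres over the mat and inside its outline. I lower it gently.

```bash
python3 -m pendant '[{"jaw":0,"linear":[0,0,0.1],"twist":0},{"jaw":0,"linear":[0,0,0.1],"twist":0},{"jaw":0,"linear":[0,0,0.1],"twist":0},{"jaw":0,"linear":[0,0,0.1],"twist":0},{"jaw":0,"linear":[0,0,0.05],"twist":0},{"jaw":0,"linear":[0,0,0],"twist":0}]'
python3 -c "from m import *
delta([.509,.335,.064],.3)
for i in range(3): cams.camera('top');tr()"
```

```text
time: 23.87
position: [0.5096, 0.335, 0.0642]
tool_rot: [1.0, 0.002, -0.0, 0.0]
ft_force: [-0.1, 0.0, -3.2]
grip_width: 0.0179
grip_force: 60.0
yaw 0.26 twist -0.04 lin cm after twist [-0.06  0.    0.02] pos [0.5096 0.335  0.0642] q [ 0.4   0.74  1.6  -0.    0.8   1.96] F [-0.13  0.   -3.25] t 23.8667 w 0.017916308517269913 tilt [-3.e-04  1.e-04 -1.e+00]
tray x,y mm 37.2 376.8 z 64.2 yaw 0.26 Fx,Fy,Fz 0.3 0.58 -3.28 t 23.92
tray x,y mm 37.3 376.8 z 64.3 yaw 0.26 Fx,Fy,Fz -0.01 0.13 -2.99 t 23.97
tray x,y mm 37.3 376.8 z 64.3 yaw 0.26 Fx,Fy,Fz 0.69 -0.03 -2.63 t 24.02
```

```bash
python3 -m pendant '[{"jaw":0,"linear":[0,0,0.03],"twist":0},{"jaw":0,"linear":[0,0,0.03],"twist":0},{"jaw":0,"linear":[0,0,0],"twist":0}]'
python3 -c "from m import *
for i in range(3): cams.camera('top');tr()"
```

```text
time: 24.27
position: [0.5098, 0.3351, 0.064]
tool_rot: [1.0, 0.002, 0.0, -0.0]
ft_force: [-0.5, 0.1, -1.3]
grip_width: 0.0174
grip_force: 60.0
tray x,y mm 37.4 376.8 z 63.9 yaw 0.26 Fx,Fy,Fz -0.83 -0.2 -1.07 t 24.32
tray x,y mm 37.4 376.8 z 64.0 yaw 0.26 Fx,Fy,Fz -0.78 -0.51 -1.61 t 24.37
tray x,y mm 37.4 376.8 z 63.9 yaw 0.26 Fx,Fy,Fz -0.18 -0.18 -0.29 t 24.42
```

```bash
python3 -m pendant '[{"jaw":0,"linear":[0,0,0.03],"twist":0},{"jaw":0,"linear":[0,0,0],"twist":0},{"jaw":0,"linear":[0,0,0],"twist":0},{"jaw":0,"linear":[0,0,0],"twist":0}]' 4
python3 -m pendant '[{"jaw":0.23,"linear":[0,0,0],"twist":0},{"jaw":0.26,"linear":[0,0,0],"twist":0},{"jaw":0.3,"linear":[0,0,0],"twist":0},{"jaw":0.4,"linear":[0,0,0],"twist":0},{"jaw":0.5,"linear":[0,0,0],"twist":0},{"jaw":0.5,"linear":[0,0,0],"twist":0},{"jaw":0.5,"linear":[0,0,0],"twist":0},{"jaw":0.5,"linear":[0,0,0],"twist":0}]'
python3 -c "from m import *;tr()"
```

```text
time: 24.75
position: [0.5098, 0.3351, 0.064]
tool_rot: [1.0, 0.002, 0.0, -0.0]
ft_force: [-1.8, -0.6, 3.7]
grip_width: 0.0179
grip_force: 4.0
time: 25.42
position: [0.5097, 0.3351, 0.0634]
tool_rot: [1.0, 0.002, -0.0, -0.0]
ft_force: [0.6, -0.1, 0.8]
grip_width: 0.0425
grip_force: 0.0
tray x,y mm 37.3 376.8 z 63.4 yaw 0.26 Fx,Fy,Fz 0.54 -0.17 0.79 t 25.42
```

Released. I raise the gripper and back it away so the cameras can see.

```bash
python3 -m pendant '[{"jaw":0.5,"linear":[0,0,-0.5],"twist":0},{"jaw":0.5,"linear":[0,0,-1.5],"twist":0},{"jaw":0.5,"linear":[0,0,-2.5],"twist":0},{"jaw":0.5,"linear":[0,0,-3],"twist":0},{"jaw":0.5,"linear":[0,0,-3],"twist":0},{"jaw":0.5,"linear":[0,0,-3],"twist":0},{"jaw":0.5,"linear":[-2,2,-1],"twist":0},{"jaw":0.5,"linear":[-2.5,2.5,0],"twist":0},{"jaw":0.5,"linear":[-1.5,1.5,0],"twist":0},{"jaw":0.5,"linear":[0,0,0],"twist":0},{"jaw":0.5,"linear":[0,0,0],"twist":0}]'
python3 - <<'E'
from m import *
c=grab('scene');cv2.imwrite('pics/f.png',cv2.resize(c['color'][90:290,100:360],None,fx=3,fy=3,interpolation=cv2.INTER_CUBIC))
P,ok=cloud(c);near=np.zeros_like(ok);near[105:165,275:330]=1;Q=P[ok&near]
for lo,hi in((.085,.11),(.034,.052)):
    q=Q[(Q[:,2]>lo)&(Q[:,2]<hi)&(abs(Q[:,1]-.335)<.04)];print(len(q),rect(q) if len(q)>3 else '',np.median(q,0))
E
```

```text
time: 26.33
position: [0.4495, 0.2743, 0.2092]
tool_rot: [1.0, 0.002, 0.0, -0.0]
ft_force: [-1.2, 0.7, 0.4]
grip_width: 0.0435
grip_force: 0.0
81 ((0.5124367475509644, 0.33353152871131897), (0.030685164034366608, 0.017241232097148895), 5.230934143066406) [0.51494861 0.33245463 0.09605545]
194 ((0.5116188526153564, 0.33321717381477356), (0.10095695406198502, 0.0213547982275486), 0.4412391781806946) [0.52199669 0.32967711 0.04157797]
```

View pics/f.png

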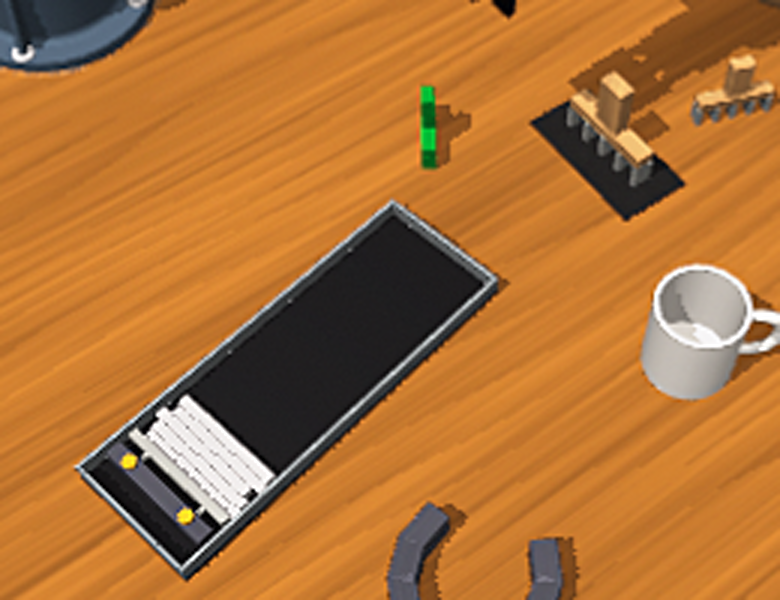

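The picture shows the rake upright on the mat (615,125), measured at (0.512, 0.333) against a mat centre of (0.511, 0.333). The row is tight at the stop (205,455), and the mug and horseshoes are undisturbed.

```bash
python3 -c "from rig import robot;print(robot.hand_in())"
```

```text
the job is handed in; nothing more can be done
None
```

The job is handed in at about 26 s: the five bars lie square in one tight row at the stop after a push of about 10.5 N held for over a second, and the rake stands upright on its mat; no verdict came back.

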